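# Unstack the bonsai pots onto their saucers

## Robot

A 7-joint arm with a two-finger parallel gripper is mounted at the origin on the work surface. World frame = base frame: x ahead of the robot, y to its left, z up, the work surface at z = 0. Lengths are in m, angles in rad, forces in N, time in s.
With the tool pointing down it reaches from about 0.4 to 0.925 m from the base axis. Payload 5.6 kg.
Tool frame: the origin (TCP) lies between the finger pads; the fingertips stand 14 mm ahead of it and the grasp point (between the pads) lies 5 mm behind it; y points along the fingers, z is the direction in which the jaws open and shut, and the axes are right-handed (so a half turn about y gives the same grasp; the last joint's range is limited). The gripper opens to 85 mm and grips with 20 to 120 N. Pads are 22 mm wide; open, the fingers measure 114 mm over their backs; the gripper's body (76 mm by 85 mm) begins 54 mm behind the grasp point. The pads swing forward as they close: fully open they stand 13 mm farther back than shut.
Start: joints at [-1.18, 0.468, -0.012, 1.603, 0.006, 1.071, -0.056], TCP at [0.273, 0.59, 0.245] pointing down, gripper open.
Joint ranges: [-2.53, 2.53], [-0.31, 2.02], [-1.57, 1.55], [0.28, 2.44], [-1.29, 4.43], [0.15, 1.84], [-2.92, 2.92]. Speed limits (rad/s): [2.57, 2.57, 3.14, 3.14, 3.14, 3.14, 3.14].

## Interface

Orientations are given as a rotation vector (axis times angle).
In Python, from rig import get_obs, capture, hand_in gives the robot as it stands. The module is installed in compiled form; this text tells all that it offers.
- The arm moves only by the tool drive_tool, never from a script. Its argument "moves" is a list of rows, each a list of 7 numbers: the turn, a rotation vector about the tool's x, y, z in degrees, then the shift along the tool's x, y, z in mm, then the finger opening in mm, from 0 to 85.4. In form: [[wx, wy, wz, tx, ty, tz, grip], ...]. A call has 1 to 20 rows; each row shifts and turns the pose as measured when the row begins, along the tool's axes as they then stand; what a row does not reach is not made up. A row lasts 1/12 s, in which the tool goes at most 41.7 mm and 7.16 degrees, less where a joint would pass 70% of its speed; a pose out of reach is approached as far as the arm can. A call is refused whole if a number of a shift passes 41.7 or a number of a turn 7.16, either way. A call with a gripper value outside its range is refused whole. The fingers move at their own pace and stop on an object; "newtons" is the grip in N (left out, the last holds). Time passes only in rows, so rows that do not move let the fingers close. It gives the time, the measured TCP pose, the force and the opening at its end, in the units of the state.
- get_obs(): the state, without advancing time (a new reading comes with each control period).
- capture(name): name is "scene" or "top"; returns a dict with "frame" (384x512x3 uint8, red, green, blue), "depth" (384x512 float32, m along the optical axis (not along the pixel's ray), 0 where there is no reading), "vfov" (degrees; the focal length in pixels is half the picture's height over the tangent of half this angle, whatever the lens; pixels are square), "cx", "cy" (the principal point, pixels), "R" (3x3) and "t" (3): a world point X has camera coordinates R X + t. Camera axes: x right, y down, z forward; pixel columns grow to the right and rows downward; lengths in m; the calibration is good to about 2 mm. A picture is of the moment at which its call begins.
- hand_in(): hands the job in, once; it reports no verdict.
The state is a dict: "t": time; "joint_pos": joint angles; "qd": joint speeds; "joint_torque": joint torques, N m; "ee_pos": TCP position; "orientation": TCP orientation; "contact_force": force on the tool from outside, world axes, zero at the start; "torque": the same for the moment, N m; "grip_width": opening from 0.0 (shut) to 1.0 (fully open).
Only numpy, scipy, OpenCV 4.12 (cv2) and the standard library are available. Lean on these libraries where they do the work, as an engineer would, in place of code of your own. Each camera call takes 0.05 s, during which the arm holds its last target. There are 200 camera calls.

## Task

The four little bonsai pots are stacked small on large: take the stack apart from the top down, one pot at a time, and stand each pot upright in its own matching saucer, well inside the rim (small round pot in the small round saucer, six-sided in the six-sided, large round in the large round, square in the square with its sides in line with the saucer's sides). They are ceramic, so set each one down without dropping it, and let go of it before you take the next. Leave the spray bottle and the brush where they are.

Things in the scene. Friction and masses are not known exactly. Their poses are not given: they have to be found in the camera images.
- pot_small_center (a point): terracotta pot, small round, 32 mm across, open at the top with a 20 mm wide mouth, 38 mm high, flat foot and flat rim, straight upright sides; topmost, standing on the six-sided pot, in the stack at the start. The point is the middle of the pot, half-way up; z is up the pot's axis. 
- pot_hex_center (a point): terracotta pot, regular six-sided, 44 mm across opposite flat sides (51 mm across corners), mouth 24 mm, 40 mm high, flat foot and flat rim, straight upright sides; second from the top, on the large round pot, in the stack at the start. The point is the middle of the pot, half-way up; z is up the pot's axis. Its x axis points squarely out of one of the flat sides.
- pot_round_center (a point): terracotta pot, large round, 56 mm across, mouth 32 mm, 44 mm high, flat foot and flat rim, straight upright sides; third from the top, on the square pot, in the stack at the start. The point is the middle of the pot, half-way up; z is up the pot's axis. 
- pot_square_center (a point): terracotta pot, square, 68 mm by 68 mm, mouth 36 mm square, 50 mm high, flat foot and flat rim, straight upright sides; at the bottom, on the table, in the stack at the start. The point is the middle of the pot, half-way up; z is up the pot's axis. Its x and y axes point squarely out of its sides.
- saucer_small: white glazed saucer, small round, 60 mm across outside, 52 mm inside the rim; overall 8 mm high, flat floor 4 mm above the underside, 4 mm wide upright rim. Fixed to the table. Origin: centre of its underside, at table level; z up. 
- saucer_hex: white glazed saucer, six-sided, 72 mm across outside flats, 64 mm inside the rim; overall 8 mm high, flat floor 4 mm above the underside, 4 mm wide upright rim. Fixed to the table. Origin: centre of its underside, at table level; z up. Its x axis points squarely out of one flat side.
- saucer_round: white glazed saucer, large round, 84 mm across outside, 76 mm inside the rim; overall 8 mm high, flat floor 4 mm above the underside, 4 mm wide upright rim. Fixed to the table. Origin: centre of its underside, at table level; z up. 
- saucer_square: white glazed saucer, square, 96 mm outside, 88 mm inside the rim; overall 8 mm high, flat floor 4 mm above the underside, 4 mm wide upright rim. Fixed to the table. Origin: centre of its underside, at table level; z up. Its x and y axes point squarely out of its sides.
- spray_bottle: clear plastic spray bottle with a white trigger head, 68 mm across, 190 mm high, standing loose to one side; not to be disturbed. Origin: centre of its underside.
- pot_brush: flat cleaning brush (wood-coloured handle, grey metal ferrule and bristles) lying loose on the table to the other side; not to be disturbed. It lies along its x axis; origin: middle of its underside.
Not all that is in view belongs to the job. What is shaped like the saucer_round but brown, green or purple is not meant.

How it is judged:
On the way, in this order (a step that is already met when the one before it is completed fails the run):
1. the small round pot stands in its own saucer, let go (horizontal distance between pot_small_center and saucer_small below 0.013 m and z of pot_small_center in the frame of saucer_small between 0.02 and 0.026 m and angle between pot_small_center's own z axis and vertical below 0.07 rad and contact force between the fingers and pot_small below 0.3 N and linear speed of pot_small below 0.03 m/s), for 0.2 s.
2. the six-sided pot stands in its own saucer, let go (horizontal distance between pot_hex_center and saucer_hex below 0.013 m and z of pot_hex_center in the frame of saucer_hex between 0.021 and 0.027 m and angle between pot_hex_center's own z axis and vertical below 0.07 rad and contact force between the fingers and pot_hex below 0.3 N and linear speed of pot_hex below 0.03 m/s), for 0.2 s.
3. the large round pot stands in its own saucer, let go (horizontal distance between pot_round_center and saucer_round below 0.013 m and z of pot_round_center in the frame of saucer_round between 0.023 and 0.029 m and angle between pot_round_center's own z axis and vertical below 0.07 rad and contact force between the fingers and pot_round below 0.3 N and linear speed of pot_round below 0.03 m/s), for 0.2 s.
4. the square pot stands in its own saucer, let go (horizontal distance between pot_square_center and saucer_square below 0.013 m and z of pot_square_center in the frame of saucer_square between 0.026 and 0.032 m and angle between pot_square_center's own z axis and vertical below 0.07 rad and contact force between the fingers and pot_square below 0.3 N and linear speed of pot_square below 0.03 m/s and (angle between the x axis of pot_square_center and the x axis of saucer_square, either way round below 0.3 rad or angle between the x axis of pot_square_center and the y axis of saucer_square, either way round below 0.3 rad)), for 0.2 s.
At the end, for the whole second after the job is handed in: Each of the four pots stands upright (within 4 degrees) on the floor of its own saucer (height within 3 mm), centred within 13 mm, the square pot's sides within 17 degrees of its saucer's sides; all released and at rest. Placed in order: small round, six-sided, large round, square (all of step 1 and all of step 2 and all of step 3 and all of step 4); the robot touches nothing.
It fails at once if a pot is dropped (falls free faster than 0.6 m/s, a drop of about 20 mm) ((linear speed of pot_small above 0.6 m/s and contact force between the fingers and pot_small below 0.05 N) or (linear speed of pot_hex above 0.6 m/s and contact force between the fingers and pot_hex below 0.05 N) or (linear speed of pot_round above 0.6 m/s and contact force between the fingers and pot_round below 0.05 N) or (linear speed of pot_square above 0.6 m/s and contact force between the fingers and pot_square below 0.05 N)).
It fails at once if a pot is carried off with another still standing on it ((distance of pot_hex_center from where it was at the start of the episode above 0.05 m and horizontal distance between pot_small_center and pot_hex_center below 0.025 m and z of pot_small_center in the frame of pot_hex_center above 0.02 m) or (distance of pot_round_center from where it was at the start of the episode above 0.05 m and horizontal distance between pot_hex_center and pot_round_center below 0.025 m and z of pot_hex_center in the frame of pot_round_center above 0.02 m) or (distance of pot_square_center from where it was at the start of the episode above 0.05 m and horizontal distance between pot_round_center and pot_square_center below 0.025 m and z of pot_round_center in the frame of pot_square_center above 0.02 m)).
It fails at once if the spray bottle or the brush is shifted by more than 30 mm or the bottle knocked over (distance of any of spray_bottle, pot_brush from where it was at the start of the episode above 0.03 m or angle between spray_bottle's own z axis and vertical above 0.5 rad).
It also fails if it takes over 109 s, if anything falls off the work surface, if the arm or the gripper's body presses on something with over 40 N, if the wrist force passes 120 N, or if a joint passes its speed limit or range.

## Working session

There is one attempt and no reset: what is moved stays moved. The work goes in short steps, Python scripts to look and compute and a tool call to move; the robot and the scene stay as the last step left them, time stands still between calls to the robot, and variables do not carry over. Pictures are saved under pics/ and viewed, about 12 in all and at most 16, crops included, and the job is handed in when it is done.

Besides the shell and the picture viewer there is one more tool, called after "Call:" by a JSON object that holds its "api" and its "payload", one argument or row to a line. drive_tool: Moves the arm, as the interface text tells. Its arguments: {"type":"object","properties":{"moves":{"type":"array"},"newtons":{"type":"number"}},"required":["moves"]}

```bash
mkdir -p pics
cat > h.py <<'E'
import numpy as np, cv2
from rig import get_obs, capture, hand_in
def world(c):
    H,W=c["depth"].shape; f=H/2/np.tan(np.radians(c["vfov"])/2)
    v,u=np.mgrid[:H,:W]; d=c["depth"]
    P=np.stack([(u-c["cx"])*d/f,(v-c["cy"])*d/f,d],-1)
    return (P-np.array(c["t"]))@np.array(c["R"])
E
python3 - <<'E'
from h import *
o=get_obs();print({k:np.round(v,3) for k,v in o.items()})
for n in("scene","top"):
    c=capture(n);cv2.imwrite(f"pics/{n}0.png",c["frame"][:,:,::-1]);print(n,c["vfov"],c["cx"],c["cy"],np.round(c["R"],3).tolist(),np.round(c["t"],3))
    np.savez(f"{n}0.npz",P=world(c),frame=c["frame"],depth=c["depth"])
E
```

```text
{'t': np.float64(0.0), 'joint_pos': array([-1.18 ,  0.468, -0.012,  1.604,  0.006,  1.071, -0.056]), 'qd': array([-0.   ,  0.001,  0.   ,  0.   ,  0.   ,  0.002, -0.001]), 'joint_torque': array([-1.0000e-03, -5.3239e+01,  2.1000e-02, -2.5130e+01,  1.1000e-02,
        8.0000e-03, -0.0000e+00]), 'ee_pos': array([0.273, 0.589, 0.244]), 'orientation': array([-1.546,  0.341, -0.34 ]), 'contact_force': array([-0.615, -0.96 , -0.253]), 'torque': array([-0.013, -0.006, -0.037]), 'grip_width': np.float64(0.999)}
scene 55.73620120221058 257.82628283867473 192.30977985827454 [[0.735, 0.678, 0.025], [0.387, -0.388, -0.837], [-0.557, 0.625, -0.547]] [-0.399 -0.112  1.495]
top 51.71878469413819 255.04652116265916 190.03803278352518 [[0.015, -1.0, 0.004], [-0.992, -0.016, -0.124], [0.124, -0.002, -0.992]] [-0.023  0.558  1.278]
```

View pics/scene0.png

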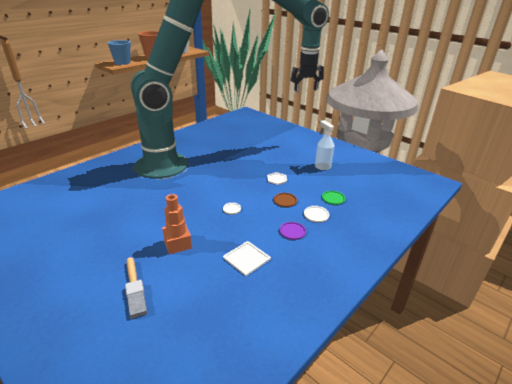

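View pics/top0.png

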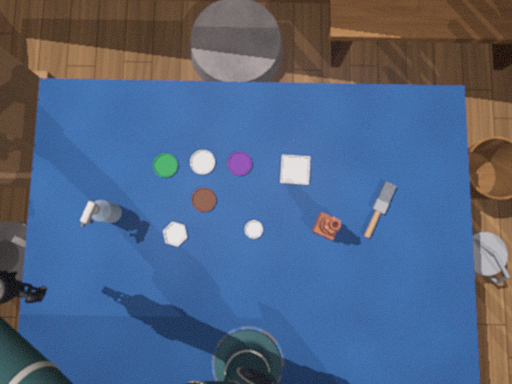

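The top view shows the stack at (327,226), the small saucer at (254,229), hex at (175,234), white round at (202,161), square at (295,169), bottle at (105,212) and brush at (380,210).

Run:
```python
from h import *
for n in("top","scene"):
    z=np.load(n+"0.npz");P=z["P"];F=z["frame"].astype(int);mx=F.max(2);mn=F.min(2)
    X,Y,Z=P[...,0],P[...,1],P[...,2]
    print(n,"table z",np.median(Z[180:210,200:260]))
    white=(mn>120)&(mx-mn<70)&(abs(Z)<.03)
    k,l,s,_=cv2.connectedComponentsWithStats(white.astype(np.uint8))
    for i in range(1,k):
        m=l==i
        if s[i,4]>60 and abs(Y[m].mean())<.6 and .2<X[m].mean()<1:
            r=cv2.minAreaRect(P[m][:,:2].astype(np.float32)*1000)
            h=cv2.convexHull(P[m][:,:2].astype(np.float32)*1000)
            print(s[i],"mean",P[m].mean(0).round(4),"rect",np.round(r[0],1),np.round(r[1],1),round(r[2],1), "area",cv2.contourArea(h))
    red=(F[...,0]>1.6*F[...,2])&(Z>.012)&(X>.3)&(X<.8)&(Y>-.45)&(Y<0)
    for a,b in((.04,.062),(.085,.1),(.125,.142),(.163,.18),(.01,.3)):
        m=red&(Z>a)&(Z<b)
        if m.sum()<4: print(a,m.sum());continue
        r=cv2.minAreaRect(P[m][:,:2].astype(np.float32)*1000)
        print(a,m.sum(),"zmed",np.median(Z[m]).round(4),"rect",np.round(r[0],1),np.round(r[1],1),round(r[2],1))
F=cv2.imread("pics/top0.png")[150:250,160:350]
cv2.imwrite("pics/crop0.png",cv2.resize(F,None,fx=4,fy=4,interpolation=cv2.INTER_CUBIC))
F=cv2.imread("pics/top0.png")[205:245,305:350]
cv2.imwrite("pics/crop1.png",cv2.resize(F,None,fx=13,fy=13,interpolation=cv2.INTER_CUBIC))
```

```text
top table z 0.00044052996552581766
[190 149  26  26 527] mean [0.6574 0.1679 0.0038] rect [658.2 167.1] [88.5 86.7] 0.9 area 6122.627300729742
[280 154  31  31 882] mean [ 0.6364 -0.1498  0.0036] rect [ 637.1 -150.3] [102.8 103.2] 87.1 area 10364.460487057455
[369 182  27  44 398] mean [ 0.5369 -0.4458  0.0161] rect [ 520.2 -440. ] [ 40.8 164.9] 63.2 area 5082.61058740085
[162 221  26  26 476] mean [0.4114 0.2521 0.0042] rect [411.6 252.6] [78.9 84.4] 46.5 area 5193.861092800973
[244 220  20  19 299] mean [ 0.4309 -0.0106  0.0038] rect [430.8 -11.7] [60.5 64. ] 0.8 area 3148.1972540578618
0.04 149 zmed 0.0493 rect [ 442.7 -248.7] [65.3 66.2] 66.8
0.085 53 zmed 0.093 rect [ 442.3 -242.3] [53.5 37.1] 6.6
0.125 94 zmed 0.1344 rect [ 441.6 -244.7] [45.7 33.6] 0.0
0.163 62 zmed 0.1713 rect [ 441.7 -250.8] [29.3 29.3] 1.1
0.01 460 zmed 0.0932 rect [ 445.  -319.5] [ 85.  225.7] 1.4
scene table z 0.001084487328623479
[267 172  20  13 195] mean [0.4094 0.2522 0.0057] rect [406.3 255.5] [75.4 98.9] 38.4 area 6012.73938923073
[223 203  18  11 167] mean [ 0.4303 -0.011   0.0058] rect [428.3  -9.4] [58.2 67.5] 43.7 area 3313.915580768742
[304 206  26  16 335] mean [0.657  0.1682 0.0058] rect [655.3 170.8] [86.6 92.7] 42.7 area 6595.403920422541
[223 241  48  35 906] mean [ 0.6359 -0.1495  0.0056] rect [ 631.8 -145.5] [108.8 107.2] 86.9 area 11182.62869344349
[125 257  21  58 578] mean [ 0.5381 -0.4472  0.0178] rect [ 490.9 -424.5] [ 42.1 223.4] 62.8 area 7399.130918431561
0.04 233 zmed 0.0506 rect [ 446.1 -252. ] [67.6 67.6] 67.5
0.085 105 zmed 0.0942 rect [ 458.8 -256.9] [51.6 34.5] 65.1
0.125 117 zmed 0.1341 rect [ 452.8 -252.9] [44.8 35.6] 78.3
0.163 76 zmed 0.1705 rect [ 446.7 -252.9] [26.5 30.8] 53.1
0.01 1173 zmed 0.0671 rect [ 448.8 -322. ] [ 86.8 218.6] 1.5
```

View pics/crop1.png

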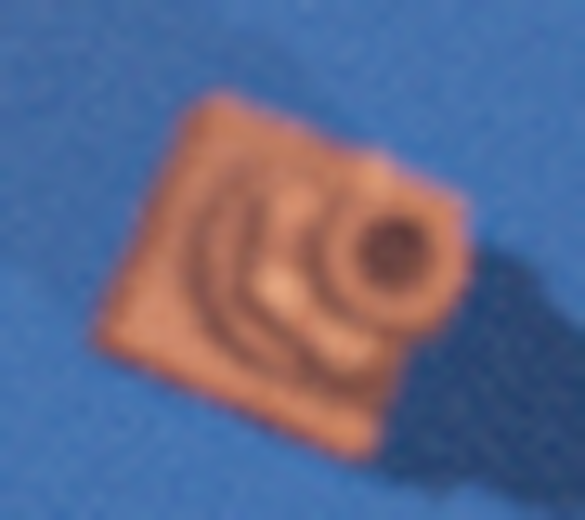

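```bash
cat >> h.py <<'E'
from scipy.spatial.transform import Rotation as R
def plan(*targets):
    """targets: (x,y,z,jaw_yaw_deg); prints turn (tool frame, deg) and then shift in the turned tool frame, mm"""
    o=get_obs(); p=o["ee_pos"]; r=R.from_rotvec(o["orientation"]); M=r.as_matrix()
    print("t",round(o["t"],2),"pos",np.round(p,4),"jaw yaw",round(np.degrees(np.arctan2(M[1,2],M[0,2])),1),"approach",np.round(M[:,1],3),"grip",round(85.4*o["grip_width"],1),"F",np.round(o["contact_force"],1),"q7",round(o["joint_pos"][6],2))
    for x,y,z,a in targets:
        c=[]
        for k in(0,180):
            a_=np.radians(a+k); jz=np.array([np.cos(a_),np.sin(a_),0]); jy=np.array([0,0,-1.]); 
            q=R.from_matrix(np.stack([np.cross(jy,jz),jy,jz],1)); c.append(q)
        q=min(c,key=lambda q:(r.inv()*q).magnitude())
        print("turn",np.round((r.inv()*q).as_rotvec(degrees=True),1),"shift",np.round(q.inv().apply(np.array([x,y,z])-p)*1000,1)); r,p=q,np.array([x,y,z])
E
python3 - <<'E'
from h import *
plan((.273,.589,.245,90-24.8),(.45,.15,.245,65.2),(.444,-.251,.245,65),(.444,-.251,.156,65))
E
```

```text
t 0.1 pos [0.273  0.5893 0.2444] jaw yaw 65.1 approach [-0.001 -0.002 -1.   ] grip 85.5 F [-0.2 -0.5 -0.6] q7 -0.06
turn [ 0.1 -0.1  0. ] shift [ 0.1 -0.6 -0.3]
turn [0. 0. 0.] shift [ 344.8    0.  -324.3]
turn [0.  0.2 0. ] shift [ 164.    0. -366.]
turn [0. 0. 0.] shift [ 0. 89.  0.]
```

Call:
{"api": "drive_tool", "payload": {
  "moves": [
    [0, 0, 0, 25, 0, -23, 85],
    [0, 0, 0, 25, 0, -23, 85],
    [0, 0, 0, 25, 0, -23, 85],
    [0, 0, 0, 25, 0, -23, 85],
    [0, 0, 0, 25, 0, -23, 85],
    [0, 0, 0, 25, 0, -23, 85],
    [0, 0, 0, 25, 0, -23, 85],
    [0, 0, 0, 25, 0, -23, 85],
    [0, 0, 0, 25, 0, -23, 85],
    [0, 0, 0, 25, 0, -23, 85],
    [0, 0, 0, 25, 0, -23, 85],
    [0, 0, 0, 25, 0, -23, 85],
    [0, 0, 0, 25, 0, -23, 85],
    [0, 0, 0, 25, 0, -23, 85],
    [0, 0, 0, 0, 0, 0, 85]
  ],
  "newtons": 30
}}

```text
t: 1.35
ee_pos: [0.4585, 0.1301, 0.2384]
orientation: [-1.553, 0.34, -0.329]
contact_force: [0.3, -0.7, -0.4]
grip_width: 0.997
```

```bash
python3 -c "
from h import *
plan((.444,-.251,.245,65))"
```

```text
t 1.35 pos [0.4585 0.1301 0.2384] jaw yaw 65.6 approach [-0.008 -0.006 -1.   ] grip 85.2 F [ 0.3 -0.7 -0.4] q7 0.84
turn [ 0.5  0.6 -0.3] shift [ 147.9   -6.6 -351.5]
```

Call:
{"api": "drive_tool", "payload": {
  "moves": [
    [0.5, 0.5, -0.3, 14, 0, -35, 85],
    [0, 0, 0, 14, -1, -35, 85],
    [0, 0, 0, 14, -1, -35, 85],
    [0, 0, 0, 14, -1, -35, 85],
    [0, 0, 0, 14, -1, -35, 85],
    [0, 0, 0, 14, -1, -35, 85],
    [0, 0, 0, 14, -1, -35, 85],
    [0, 0, 0, 14, -1, -35, 85],
    [0, 0, 0, 14, -1, -30, 85],
    [0, 0, 0, 10, 0, -20, 85],
    [0, 0, 0, 0, 0, 0, 85]
  ]
}}

```text
t: 2.27
ee_pos: [0.4401, -0.2393, 0.2457]
orientation: [-1.545, 0.341, -0.342]
contact_force: [0.1, 0.7, 0.4]
grip_width: 0.992
```

```bash
python3 -c "
from h import *
plan((.444,-.251,.19,65),(.444,-.251,.156,65))
c=capture('scene');cv2.imwrite('pics/s1.png',cv2.resize(c['frame'][150:280,120:260,::-1],None,fx=4,fy=4,interpolation=cv2.INTER_CUBIC))"
```

```text
t 2.27 pos [ 0.4401 -0.2393  0.2457] jaw yaw 65.0 approach [ 0.    -0.001 -1.   ] grip 84.8 F [0.1 0.7 0.4] q7 1.7
turn [0.1 0.  0. ] shift [ 8.5 55.7 -8.9]
turn [0. 0. 0.] shift [ 0. 34.  0.]
```

View pics/s1.png

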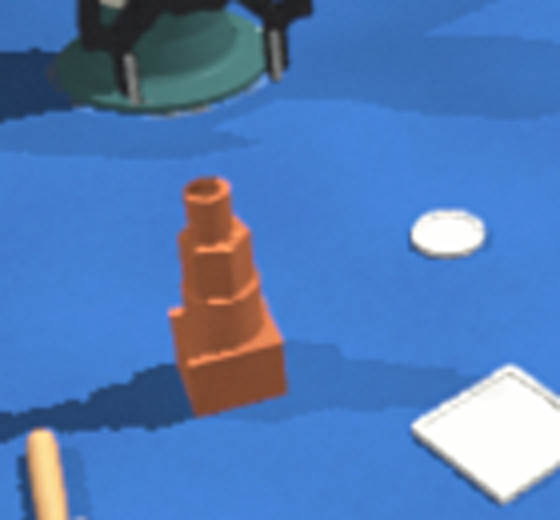

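The picture shows the open fingers high above the stack (scene crop, small pot at 207,190), nothing touched. I'm descending onto the small pot now.

Call:
{"api": "drive_tool", "payload": {
  "moves": [
    [0, 0, 0, 8.5, 0, -9, 85],
    [0, 0, 0, 0, 25, 0, 85],
    [0, 0, 0, 0, 25, 0, 85],
    [0, 0, 0, 0, 20, 0, 85],
    [0, 0, 0, 0, 18, 0, 85],
    [0, 0, 0, 0, 0, 0, 85]
  ]
}}

```text
t: 2.82
ee_pos: [0.4464, -0.2409, 0.154]
orientation: [-1.539, 0.335, -0.335]
contact_force: [-0.9, 1.0, 0.4]
grip_width: 0.994
```

```bash
python3 -c "
from h import *
plan((.444,-.251,.156,65))"
```

```text
t 2.82 pos [ 0.4464 -0.2409  0.154 ] jaw yaw 65.5 approach [ 0.001  0.005 -1.   ] grip 84.9 F [-0.9  1.   0.4] q7 1.8
turn [-0.3  0.5 -0.1] shift [  2.1  -2.  -10.2]
```

Call:
{"api": "drive_tool", "payload": {
  "moves": [
    [-0.3, 0.5, 0, 2, -2, -10, 85],
    [0, 0, 0, 0, 0, 0, 85],
    [0, 0, 0, 0, 0, 0, 85]
  ]
}}

```text
t: 3.07
ee_pos: [0.4446, -0.2487, 0.1567]
orientation: [-1.543, 0.341, -0.337]
contact_force: [-0.6, 0.4, 0.2]
grip_width: 0.998
```

```bash
python3 -c "
from h import *
plan((.444,-.251,.156,65))"
```

```text
t 3.07 pos [ 0.4446 -0.2487  0.1567] jaw yaw 65.2 approach [-0.002  0.002 -1.   ] grip 85.3 F [-0.6  0.4  0.2] q7 1.81
turn [-0.   0.2 -0.2] shift [ 0.4  0.7 -2.3]
```

Call:
{"api": "drive_tool", "payload": {
  "moves": [
    [0, 0, 0, 0.4, 0, -2.3, 60],
    [0, 0, 0, 0, 0, 0, 45],
    [0, 0, 0, 0, 0, 0, 38],
    [0, 0, 0, 0, 0, 0, 34],
    [0, 0, 0, 0, 0, 0, 30],
    [0, 0, 0, 0, 0, 0, 26],
    [0, 0, 0, 0, 0, 0, 24],
    [0, 0, 0, 0, 0, 0, 24],
    [0, 0, 0, 0, 0, 0, 24]
  ],
  "newtons": 30
}}

```text
t: 3.82
ee_pos: [0.446, -0.2519, 0.1608]
orientation: [-1.543, 0.336, -0.343]
contact_force: [-0.3, -0.0, -0.4]
grip_width: 0.37
```

```bash
python3 -c "
from h import *
plan((.444,-.251,.156,65))"
```

```text
t 3.82 pos [ 0.446  -0.2519  0.1608] jaw yaw 65.2 approach [ 0.005  0.    -1.   ] grip 31.6 F [-0.3 -0.  -0.4] q7 1.81
turn [-0.1  0.2  0.2] shift [-2.2  4.8 -0.1]
```

Call:
{"api": "drive_tool", "payload": {
  "moves": [
    [0, 0, 0, 0, -8, 0, 24],
    [0, 0, 0, 0, -15, 0, 24],
    [0, 0, 0, 0, -20, 0, 24],
    [0, 0, 0, 0, -15, 0, 24],
    [0, 0, 0, 0, 0, 0, 24]
  ]
}}

```text
t: 4.23
ee_pos: [0.4446, -0.2516, 0.2211]
orientation: [-1.543, 0.34, -0.34]
contact_force: [0.8, -0.7, -0.8]
grip_width: 0.37
```

```bash
cat >> h.py <<'E'
def cloud(box,names=("top","scene"),save=None):
    out=[]
    for n in names:
        c=capture(n);P=world(c);F=c["frame"].astype(int)
        if save: cv2.imwrite(f"pics/{save}_{n}.png",c["frame"][:,:,::-1])
        m=(F[...,0]>1.5*F[...,2])&(F[...,0]>70)&(c["depth"]>0)
        for i in range(3): m&=(P[...,i]>box[i][0])&(P[...,i]<box[i][1])
        out.append(P[m])
    return out
def desc(Q,tag=""):
    if len(Q)<5: print(tag,len(Q),"few");return
    r=cv2.minAreaRect(Q[:,:2].astype(np.float32)*1000)
    print(tag,len(Q),"z pct 2/50/98",np.percentile(Q[:,2],[2,50,98]).round(4),"rect",np.round(r[0],1),np.round(r[1],1),round(r[2],1))
E
python3 -c "
from h import *
plan((.431,-.011,.22,65))
for Q in cloud(((.38,.5),(-.32,-.19),(.142,.4)),save='a'): desc(Q,'held')
for Q in cloud(((.38,.5),(-.32,-.19),(.128,.142))): desc(Q,'hex rim')
"
```

```text
t 4.23 pos [ 0.4446 -0.2516  0.2211] jaw yaw 65.2 approach [ 0.     0.001 -1.   ] grip 31.6 F [ 0.8 -0.7 -0.8] q7 1.75
turn [-0.1  0.2 -0. ] shift [-114.     1.1  212.3]
held 17 z pct 2/50/98 [0.1976 0.2174 0.2924] rect [ 445.  -221.1] [65.4  8.4] 61.5
held 173 z pct 2/50/98 [0.1986 0.2223 0.2336] rect [ 444.2 -252. ] [30.  30.8] 82.8
hex rim 54 z pct 2/50/98 [0.1291 0.133  0.1391] rect [ 433.6 -239.6] [38.4 16.3] 40.5
hex rim 135 z pct 2/50/98 [0.1285 0.1343 0.1365] rect [ 445.3 -250.1] [44.3 46.7] 52.7
```

Call:
{"api": "drive_tool", "payload": {
  "moves": [
    [0, 0, 0, -10, 0, 18, 24],
    [0, 0, 0, -16, 0, 30, 24],
    [0, 0, 0, -16, 0, 30, 24],
    [0, 0, 0, -16, 0, 30, 24],
    [0, 0, 0, -16, 0, 30, 24],
    [0, 0, 0, -16, 0, 30, 24],
    [0, 0, 0, -14, 0, 26, 24],
    [0, 0, 0, -9, 0, 16, 24],
    [0, 0, 0, 0, 0, 0, 24],
    [0, 0, 0, 0, 0, 0, 24]
  ]
}}

```text
t: 5.27
ee_pos: [0.4215, -0.0036, 0.2081]
orientation: [-1.55, 0.361, -0.325]
contact_force: [0.1, -1.4, -0.3]
grip_width: 0.371
```

```bash
python3 -c "
from h import *
plan((.431,-.011,.06,65))"
```

```text
t 5.27 pos [ 0.4215 -0.0036  0.2081] jaw yaw 65.0 approach [-0.023 -0.001 -1.   ] grip 31.6 F [ 0.1 -1.4 -0.3] q7 1.13
turn [ 0.6 -0.1 -1.2] shift [ 11.7 148.1  -2.7]
```

Call:
{"api": "drive_tool", "payload": {
  "moves": [
    [0.6, 0, -1.2, 12, 0, -3, 24],
    [0, 0, 0, 0, 30, 0, 24],
    [0, 0, 0, 0, 35, 0, 24],
    [0, 0, 0, 0, 35, 0, 24],
    [0, 0, 0, 0, 30, 0, 24],
    [0, 0, 0, 0, 15, 0, 24],
    [0, 0, 0, 0, 0, 0, 24]
  ]
}}

```text
t: 5.85
ee_pos: [0.4393, -0.025, 0.0577]
orientation: [-1.545, 0.339, -0.367]
contact_force: [0.2, -0.4, -0.3]
grip_width: 0.366
```

```bash
python3 -c "
from h import *
plan((.431,-.011,.034,65))"
```

```text
t 5.85 pos [ 0.4393 -0.025   0.0577] jaw yaw 64.2 approach [ 0.016 -0.008 -1.   ] grip 31.3 F [ 0.2 -0.4 -0.3] q7 1.33
turn [-0.  -0.8  1. ] shift [-13.4  23.7   9.2]
```

Call:
{"api": "drive_tool", "payload": {
  "moves": [
    [0, -0.8, 1, -13, 0, 9, 24],
    [0, 0, 0, 0, 0, 0, 24],
    [0, 0, 0, 0, 10, 0, 24],
    [0, 0, 0, 0, 8, 0, 24],
    [0, 0, 0, 0, 0, 0, 24]
  ]
}}

```text
t: 6.27
ee_pos: [0.4337, -0.0148, 0.0402]
orientation: [-1.543, 0.342, -0.35]
contact_force: [-0.2, 0.2, -1.0]
grip_width: 0.377
```

```bash
python3 -c "
from h import *
plan((.431,-.011,.031,65))
for Q in cloud(((.38,.5),(-.07,.05),(.012,.06)),save='b'): desc(Q,'held')"
```

```text
t 6.27 pos [ 0.4337 -0.0148  0.0402] jaw yaw 64.7 approach [ 0.005 -0.002 -1.   ] grip 32.2 F [-0.2  0.2 -1. ] q7 1.34
turn [-0.  -0.3  0.3] shift [-4.1  9.2  2.2]
held 0 few
held 100 z pct 2/50/98 [0.018  0.0425 0.0553] rect [434.9 -15.4] [27.5 31.4] 17.4
```

Call:
{"api": "drive_tool", "payload": {
  "moves": [
    [0, -0.3, 0.3, -4, 3, 2.2, 24],
    [0, 0, 0, 0, 3, 0, 24],
    [0, 0, 0, 0, 3, 0, 24],
    [0, 0, 0, 0, 0, 0, 24]
  ]
}}

```text
t: 6.7
ee_pos: [0.4322, -0.0104, 0.0322]
orientation: [-1.542, 0.339, -0.343]
contact_force: [0.5, 0.3, 0.4]
grip_width: 0.366
```

```bash
python3 -c "
from h import *
plan((.431,-.011,.029,65))
for Q in cloud(((.38,.5),(-.07,.05),(.012,.06))): desc(Q,'held')"
```

```text
t 6.7 pos [ 0.4322 -0.0104  0.0322] jaw yaw 65.1 approach [ 0.003  0.001 -1.   ] grip 31.2 F [0.5 0.3 0.4] q7 1.35
turn [-0.1  0.1  0.1] shift [-0.8  3.2 -1. ]
held 0 few
held 97 z pct 2/50/98 [0.013  0.0348 0.0461] rect [435.6  -9.2] [27.2 33.6] 44.5
```

Call:
{"api": "drive_tool", "payload": {
  "moves": [
    [0, 0, 0, -1, 2.5, 0, 24],
    [0, 0, 0, 0, 1.5, 0, 24],
    [0, 0, 0, 0, 0, 0, 24]
  ]
}}

```text
t: 7.05
ee_pos: [0.4324, -0.0104, 0.0309]
orientation: [-1.54, 0.338, -0.346]
contact_force: [1.5, -1.1, -0.7]
grip_width: 0.367
```

Call:
{"api": "drive_tool", "payload": {
  "moves": [
    [0, 0, 0, 0, 2, 0, 24],
    [0, 0, 0, 0, 2, 0, 24],
    [0, 0, 0, 0, 0, 0, 24]
  ]
}}

```text
t: 7.3
ee_pos: [0.4331, -0.0105, 0.0311]
orientation: [-1.536, 0.338, -0.347]
contact_force: [0.5, 0.4, -0.9]
grip_width: 0.369
```

```bash
python3 -c "
from h import *
plan((.431,-.011,.029,65))
for Q in cloud(((.38,.5),(-.07,.05),(.012,.06))): desc(Q,'held')"
```

```text
t 7.3 pos [ 0.4331 -0.0105  0.0311] jaw yaw 65.0 approach [ 0.007  0.006 -1.   ] grip 31.5 F [ 0.5  0.4 -0.9] q7 1.36
turn [-0.5 -0.   0.2] shift [-1.7  2.1 -1.3]
held 0 few
held 96 z pct 2/50/98 [0.0143 0.0342 0.0461] rect [434.7 -11.6] [27.5 31.5] 11.6
```

Call:
{"api": "drive_tool", "payload": {
  "moves": [
    [-0.4, 0, 0.2, -1.5, 3, -1, 24],
    [0, 0, 0, 0, 3, 0, 24],
    [0, 0, 0, 0, 3, 0, 24]
  ]
}}

```text
t: 7.65
ee_pos: [0.4342, -0.0107, 0.0278]
orientation: [-1.538, 0.339, -0.345]
contact_force: [-10.7, -0.6, 51.9]
grip_width: 0.366
```

```bash
python3 -c "
from h import *
plan((.431,-.011,.029,65))
for Q in cloud(((.38,.5),(-.07,.05),(.012,.06))): desc(Q,'held')"
```

```text
t 7.65 pos [ 0.4342 -0.0107  0.0278] jaw yaw 65.0 approach [ 0.005  0.004 -1.   ] grip 31.2 F [-10.7  -0.6  51.9] q7 1.36
turn [-0.3 -0.   0.2] shift [-2.8 -1.2 -1.6]
held 0 few
held 89 z pct 2/50/98 [0.0134 0.034  0.0446] rect [434.9  -8.5] [27.1 34. ] 45.2
```

Call:
{"api": "drive_tool", "payload": {
  "moves": [
    [0, 0, 0, 0, -0.5, 0, 24],
    [0, 0, 0, 0, 0, 0, 36],
    [0, 0, 0, 0, 0, 0, 45],
    [0, 0, 0, 0, 0, 0, 60],
    [0, 0, 0, 0, 0, 0, 75],
    [0, 0, 0, 0, -2, 0, 85],
    [0, 0, 0, 0, -20, 0, 85],
    [0, 0, 0, 0, -30, 0, 85],
    [0, 0, 0, 0, -40, 0, 85],
    [0, 0, 0, 0, -40, 0, 85],
    [0, 0, 0, 0, -40, 0, 85],
    [0, 0, 0, 0, 0, 0, 85]
  ]
}}

```text
t: 8.75
ee_pos: [0.4307, -0.0121, 0.2037]
orientation: [-1.544, 0.349, -0.338]
contact_force: [1.7, 0.6, -0.2]
grip_width: 0.996
```

```bash
python3 -c "
from h import *
plan((.444,-.25,.2,65))
for Q in cloud(((.38,.5),(-.07,.05),(.01,.06)),save='c'): desc(Q,'placed'); print(Q[:,:2][Q[:,2]>.035].mean(0))
Qs=cloud(((.38,.5),(-.32,-.19),(.1,.15)))
for Q in Qs: desc(Q,'hex'); desc(Q[Q[:,2]>.13],'hexrim');desc(Q[Q[:,2]<.13],'hexsides')
np.savez('hex.npz',a=Qs[0],b=Qs[1])
a=cv2.imread('pics/c_scene.png')[170:270,150:270];b=cv2.imread('pics/c_top.png')[200:250,235:355]
cv2.imwrite('pics/c.png',np.vstack([cv2.resize(a,(600,500),interpolation=2)[:330],cv2.resize(b,(600,250),interpolation=2)]))
"
```

```text
t 8.75 pos [ 0.4307 -0.0121  0.2037] jaw yaw 64.9 approach [-0.007  0.001 -1.   ] grip 85.0 F [ 1.7  0.6 -0.2] q7 1.17
turn [ 0.1 -0.1 -0.4] shift [ 112.5    3.7 -210. ]
placed 0 few
[nan nan]
placed 96 z pct 2/50/98 [0.0111 0.0331 0.044 ] rect [434.2 -10.3] [23.9 32.8] 45.5
[ 0.43403504 -0.01078432]
hex 196 z pct 2/50/98 [0.1005 0.1316 0.1374] rect [ 443.3 -249.2] [47.2 43.1] 51.3
hexrim 119 z pct 2/50/98 [0.1305 0.1336 0.1378] rect [ 443.1 -249.5] [43. 46.] 27.2
hexsides 77 z pct 2/50/98 [0.1002 0.1081 0.1288] rect [ 441.9 -244.5] [39.7 39.3] 60.6
hex 292 z pct 2/50/98 [0.1012 0.1263 0.1366] rect [ 447.  -250.6] [45.9 46.3] 48.5
hexrim 119 z pct 2/50/98 [0.1304 0.1347 0.1372] rect [ 445.7 -249.8] [44.2 43.3] 48.5
hexsides 173 z pct 2/50/98 [0.1005 0.1174 0.1297] rect [ 450.1 -254.9] [38.4 41.1] 17.7<string>:4: RuntimeWarning: Mean of empty slice.
  ret = um.true_divide(
```

View pics/c.png

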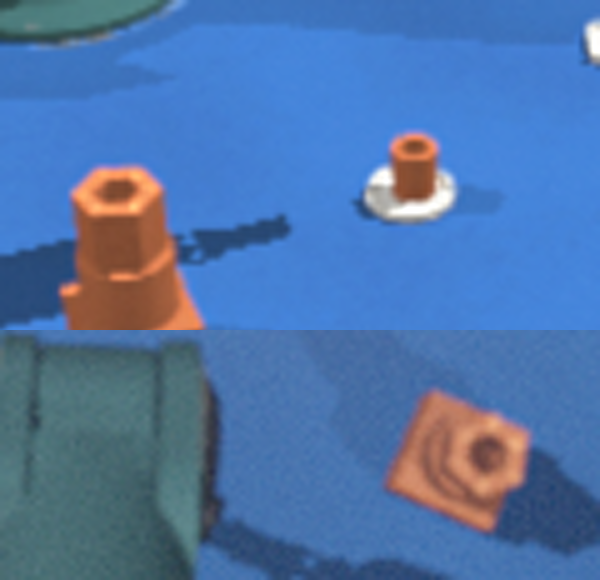

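Picture: the small pot stands upright in the small saucer (scene crop 414,165), and the hex pot is exposed on top of the stack (117,195). Now the hex yaw.

Run:
```python
from h import *
from scipy.optimize import least_squares
z=np.load('hex.npz')
def sd(p,c,a):
    n=np.radians(a+60*np.arange(6)); return ((p-c)@np.stack([np.cos(n),np.sin(n)])).max(1)
# scene sides: outer surface points -> sd=22mm ; rim points: sd<=22
for k in'ba':
    Q=z[k]; s=Q[(Q[:,2]<.128)&(Q[:,2]>.104)][:,:2]*1000; r=Q[Q[:,2]>.131][:,:2]*1000
    best=[]
    for a in range(0,60,3):
        f=lambda c:np.r_[(sd(s,c,a)-22)*(len(s)>60),np.maximum(sd(r,c,a)-22.5,0)]
        o=least_squares(f,r.mean(0),loss='soft_l1'); best.append((round(o.cost,1),a,o.x.round(1).tolist()))
    print(k,len(s),sorted(best)[:5],sorted(best)[-2:])
```

```text
b 138 [(np.float64(255.8), 21, [444.1, -250.5]), (np.float64(256.4), 24, [444.2, -250.5]), (np.float64(258.9), 27, [444.2, -250.7]), (np.float64(260.9), 18, [444.2, -250.4]), (np.float64(261.9), 30, [444.3, -250.6])] [(np.float64(304.3), 48, [444.7, -250.6]), (np.float64(304.8), 51, [445.0, -250.6])]
a 51 [(np.float64(0.0), 15, [443.3, -250.5]), (np.float64(0.0), 18, [443.0, -249.5]), (np.float64(0.0), 21, [443.5, -249.4]), (np.float64(0.0), 24, [443.5, -249.4]), (np.float64(0.0), 27, [443.5, -249.4])] [(np.float64(3.3), 51, [443.2, -249.4]), (np.float64(3.3), 54, [443.2, -249.4])]
```

```bash
python3 -c "
import cv2
a=cv2.imread('pics/c_scene.png')[196:232,158:192];b=cv2.imread('pics/c_top.png')[206:246,308:348]
cv2.imwrite('pics/d.png',cv2.hconcat([cv2.resize(a,(396,396*36//34),interpolation=2)[:396],cv2.resize(b,(396,396),interpolation=2)]))
"
```

```text
(no output)
```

View pics/d.png

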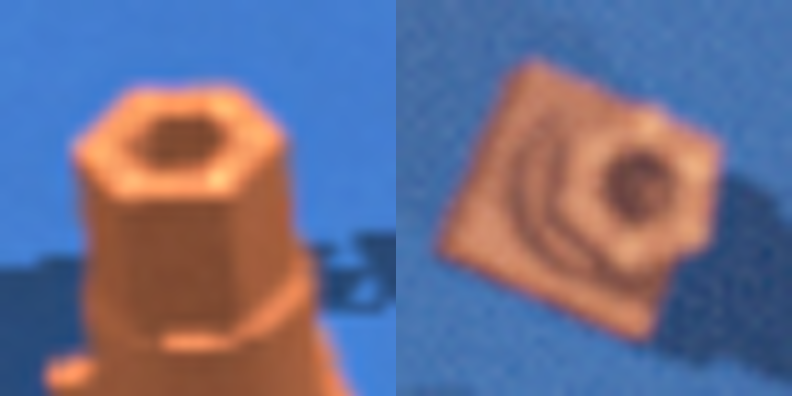

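Call:
{"api": "drive_tool", "payload": {
  "moves": [
    [0, 0, 0, 12, 0, -20, 85],
    [0, 0, 0, 17, 0, -32, 85],
    [0, 0, 0, 17, 0, -32, 85],
    [0, 0, 0, 17, 0, -32, 85],
    [0, 0, 0, 17, 0, -32, 85],
    [0, 0, 0, 17, 0, -32, 85],
    [0, 0, 0, 12, 0, -20, 85],
    [0, 0, 0, 4, 0, -10, 85],
    [0, 0, 0, 0, 0, 0, 85]
  ]
}}

```text
t: 9.7
ee_pos: [0.431, -0.2575, 0.1792]
orientation: [-1.556, 0.38, -0.295]
contact_force: [-0.1, 0.0, -0.1]
grip_width: 0.996
```

```bash
python3 -c "
from h import *
plan((.444,-.25,.2,82),(.444,-.25,.118,82))"
```

```text
t 9.7 pos [ 0.431  -0.2575  0.1792] jaw yaw 65.4 approach [-0.055 -0.001 -0.998] grip 85.0 F [-0.1  0.  -0.1] q7 1.79
turn [  0.9 -16.6  -3. ] shift [ 11.9 -20.8   9.3]
turn [0. 0. 0.] shift [ 0. 82.  0.]
```

Call:
{"api": "drive_tool", "payload": {
  "moves": [
    [0.4, -5.5, -1.5, 0, -5, 0, 85],
    [0.4, -5.5, -1.5, 0, -5, 0, 85],
    [0, -5.5, 0, 0, -5, 0, 85],
    [0, 0, 0, 12, 0, 9, 85],
    [0, 0, 0, 0, 0, 0, 85]
  ]
}}

```text
t: 10.12
ee_pos: [0.4404, -0.2453, 0.1852]
orientation: [-1.568, 0.118, -0.09]
contact_force: [1.0, 0.7, -0.2]
grip_width: 0.998
```

```bash
python3 -c "
from h import *
plan((.444,-.25,.118,82))"
```

```text
t 10.12 pos [ 0.4404 -0.2453  0.1852] jaw yaw 82.4 approach [-0.018  0.002 -1.   ] grip 85.2 F [ 1.   0.7 -0.2] q7 2.04
turn [ 0.   0.4 -1. ] shift [ 4.3 67.2 -4.1]
```

Call:
{"api": "drive_tool", "payload": {
  "moves": [
    [0, 0.4, -1, 4.3, 10, -4, 85],
    [0, 0, 0, 0, 18, 0, 85],
    [0, 0, 0, 0, 18, 0, 85],
    [0, 0, 0, 0, 16, 0, 85],
    [0, 0, 0, 0, 0, 0, 85],
    [0, 0, 0, 0, 0, 0, 85]
  ]
}}

```text
t: 10.62
ee_pos: [0.4456, -0.2425, 0.1158]
orientation: [-1.566, 0.118, -0.106]
contact_force: [0.4, -0.2, 0.7]
grip_width: 0.994
```

```bash
python3 -c "
from h import *
plan((.444,-.25,.118,82))"
```

```text
t 10.62 pos [ 0.4456 -0.2425  0.1158] jaw yaw 81.8 approach [-0.008  0.003 -1.   ] grip 84.9 F [ 0.4 -0.2  0.7] q7 2.1
turn [-0.1 -0.2 -0.5] shift [-0.5 -2.2 -7.7]
```

Call:
{"api": "drive_tool", "payload": {
  "moves": [
    [0, 0, -0.5, 0, -1, -7.5, 85],
    [0, 0, 0, 0, 0, 0, 85],
    [0, 0, 0, 0, 0, 0, 85]
  ]
}}

```text
t: 10.87
ee_pos: [0.4452, -0.2496, 0.1174]
orientation: [-1.567, 0.111, -0.113]
contact_force: [-0.8, 0.1, 0.2]
grip_width: 0.995
```

```bash
python3 -c "
from h import *
plan((.444,-.25,.118,82))"
```

```text
t 10.87 pos [ 0.4452 -0.2496  0.1174] jaw yaw 81.8 approach [ 0.001  0.001 -1.   ] grip 84.9 F [-0.8  0.1  0.2] q7 2.12
turn [-0.1 -0.2  0.1] shift [-1.1 -0.6 -0.6]
```

Call:
{"api": "drive_tool", "payload": {
  "moves": [
    [0, 0, 0, 0, 0.3, -0.5, 70],
    [0, 0, 0, 0, 0.3, 0, 56],
    [0, 0, 0, 0, 0.3, 0, 50],
    [0, 0, 0, 0, 0.3, 0, 46],
    [0, 0, 0, 0, 0.3, 0, 43],
    [0, 0, 0, 0, 0, 0, 40],
    [0, 0, 0, 0, 0, 0, 36],
    [0, 0, 0, 0, 0, 0, 36],
    [0, 0, 0, 0, -8, 0, 36],
    [0, 0, 0, 0, -15, 0, 36],
    [0, 0, 0, 0, -20, 0, 36],
    [0, 0, 0, 0, -15, 0, 36],
    [0, 0, 0, 0, -10, 0, 36],
    [0, 0, 0, 0, 0, 0, 36]
  ],
  "newtons": 35
}}

```text
t: 12.03
ee_pos: [0.4442, -0.2507, 0.1892]
orientation: [-1.567, 0.113, -0.114]
contact_force: [0.9, -0.2, -1.1]
grip_width: 0.51
```

```bash
python3 -c "
from h import *
plan((.44,.0,.2,82),(.41,.252,.2,82))
o=get_obs()
for Q in cloud(((.38,.5),(-.32,-.19),(.105,.4)),save='e'): desc(Q,'held')
for Q in cloud(((.38,.5),(-.32,-.19),(.088,.105))): desc(Q,'round rim')
"
```

```text
t 12.03 pos [ 0.4442 -0.2507  0.1892] jaw yaw 81.7 approach [ 0.001  0.001 -1.   ] grip 43.5 F [ 0.9 -0.2 -1.1] q7 2.05
turn [-0.1 -0.3  0. ] shift [-39.  -10.8 247.6]
turn [0. 0. 0.] shift [-64.8   0.  245.4]
held 23 z pct 2/50/98 [0.1669 0.1974 0.2712] rect [ 435.6 -216. ] [54.3 18.9] 45.2
held 292 z pct 2/50/98 [0.1683 0.1959 0.2061] rect [ 445.5 -247.3] [42.9 46.9] 46.4
round rim 38 z pct 2/50/98 [0.09   0.0929 0.0963] rect [ 442.  -238.5] [53.7 26.3] 6.8
round rim 168 z pct 2/50/98 [0.0883 0.0938 0.0967] rect [ 447.  -249.5] [50.5 55.6] 53.5
```

Call:
{"api": "drive_tool", "payload": {
  "moves": [
    [0, 0, 0, -1, 0, 20, 36],
    [0, 0, 0, -2, -1, 32, 36],
    [0, 0, 0, -2, -1, 32, 36],
    [0, 0, 0, -2, -1, 32, 36],
    [0, 0, 0, -2, -1, 32, 36],
    [0, 0, 0, -3, -1, 32, 36],
    [0, 0, 0, -3, -1, 32, 36],
    [0, 0, 0, -4, -1, 32, 36],
    [0, 0, 0, -8, -1, 32, 36],
    [0, 0, 0, -10, -1, 32, 36],
    [0, 0, 0, -12, -1, 32, 36],
    [0, 0, 0, -12, -1, 32, 36],
    [0, 0, 0, -12, -1, 32, 36],
    [0, 0, 0, 0, 0, 0, 36]
  ]
}}

```text
t: 13.4
ee_pos: [0.4228, 0.176, 0.1862]
orientation: [-1.573, 0.141, -0.102]
contact_force: [0.4, -0.5, -1.2]
grip_width: 0.513
```

```bash
python3 -c "
from h import *
plan((.41,.252,.18,82),(.41,.252,.05,82))"
```

```text
t 13.4 pos [0.4228 0.176  0.1862] jaw yaw 81.1 approach [-0.025 -0.004 -1.   ] grip 43.8 F [ 0.4 -0.5 -1.2] q7 1.03
turn [ 0.4 -0.9 -1.4] shift [-23.3   6.2  73.5]
turn [0. 0. 0.] shift [  0. 130.   0.]
```

Call:
{"api": "drive_tool", "payload": {
  "moves": [
    [0.4, 0, -1.4, -8, 0, 25, 36],
    [0, 0, 0, -8, 0, 25, 36],
    [0, 0, 0, -7, 0, 22, 36],
    [0, 0, 0, 0, 0, 0, 36],
    [0, 0, 0, 0, 30, 0, 36],
    [0, 0, 0, 0, 30, 0, 36],
    [0, 0, 0, 0, 30, 0, 36],
    [0, 0, 0, 0, 20, 0, 36],
    [0, 0, 0, 0, 8, 0, 36],
    [0, 0, 0, 0, 0, 0, 36]
  ]
}}

```text
t: 14.23
ee_pos: [0.4066, 0.2535, 0.0567]
orientation: [-1.574, 0.121, -0.11]
contact_force: [-0.0, -0.2, -1.5]
grip_width: 0.513
```

```bash
python3 -c "
from h import *
plan((.41,.252,.035,82))"
```

```text
t 14.23 pos [0.4066 0.2535 0.0567] jaw yaw 81.6 approach [-0.007 -0.006 -1.   ] grip 43.8 F [-0.  -0.2 -1.5] q7 0.91
turn [ 0.4 -0.4 -0.4] shift [ 3.6 21.7 -1. ]
```

Call:
{"api": "drive_tool", "payload": {
  "moves": [
    [0.4, -0.4, -0.4, 3.5, 5, -1, 36],
    [0, 0, 0, 0, 8, 0, 36],
    [0, 0, 0, 0, 6, 0, 36],
    [0, 0, 0, 0, 0, 0, 36]
  ]
}}

```text
t: 14.57
ee_pos: [0.4119, 0.2515, 0.0378]
orientation: [-1.566, 0.107, -0.113]
contact_force: [-0.6, -1.1, -2.5]
grip_width: 0.513
```

```bash
python3 -c "
from h import *
plan((.41,.252,.0285,82))
for Q in cloud(((.35,.47),(.19,.31),(.012,.06)),save='f'): desc(Q,'held')"
```

```text
t 14.57 pos [0.4119 0.2515 0.0378] jaw yaw 82.0 approach [ 0.004  0.001 -1.   ] grip 43.8 F [-0.6 -1.1 -2.5] q7 0.93
turn [-0.1 -0.   0.2] shift [-2.   9.3  0.3]
held 0 few
held 113 z pct 2/50/98 [0.0184 0.0448 0.0567] rect [414.6 251.2] [35.5 49.9] 19.6
```

Call:
{"api": "drive_tool", "payload": {
  "moves": [
    [0, 0, 0, -2, 3, 0, 36],
    [0, 0, 0, 0, 2.5, 0, 36],
    [0, 0, 0, 0, 2.5, 0, 36],
    [0, 0, 0, 0, 2, 0, 36]
  ]
}}

```text
t: 15.0
ee_pos: [0.4113, 0.2535, 0.0298]
orientation: [-1.562, 0.104, -0.116]
contact_force: [0.8, -0.7, -1.8]
grip_width: 0.511
```

Call:
{"api": "drive_tool", "payload": {
  "moves": [
    [0, 0, 0, 0, 2.5, 0, 36],
    [0, 0, 0, 0, 2, 0, 36]
  ]
}}

```text
t: 15.17
ee_pos: [0.4115, 0.2539, 0.0284]
orientation: [-1.562, 0.106, -0.115]
contact_force: [-8.4, -6.7, 44.6]
grip_width: 0.513
```

Call:
{"api": "drive_tool", "payload": {
  "moves": [
    [0, 0, 0, 0, -0.3, 0, 36],
    [0, 0, 0, 0, 0, 0, 48],
    [0, 0, 0, 0, 0, 0, 56],
    [0, 0, 0, 0, 0, 0, 68],
    [0, 0, 0, 0, 0, 0, 80],
    [0, 0, 0, 0, -2, 0, 85],
    [0, 0, 0, 0, -20, 0, 85],
    [0, 0, 0, 0, -30, 0, 85],
    [0, 0, 0, 0, -40, 0, 85],
    [0, 0, 0, 0, -40, 0, 85],
    [0, 0, 0, 0, -20, 0, 85],
    [0, 0, 0, 0, 0, 0, 85]
  ]
}}

```text
t: 16.17
ee_pos: [0.4096, 0.2523, 0.1855]
orientation: [-1.566, 0.11, -0.112]
contact_force: [0.0, 0.3, -1.0]
grip_width: 0.997
```

```bash
python3 -c "
from h import *
plan((.46,0,.16,68),(.444,-.249,.16,68),(.444,-.249,.078,68))
for Q in cloud(((.35,.47),(.19,.31),(.01,.06)),save='g'): desc(Q,'placed')
for Q in cloud(((.38,.5),(-.32,-.19),(.054,.105))): desc(Q,'round');desc(Q[Q[:,2]>.088],'rim')
for Q in cloud(((.38,.5),(-.32,-.19),(.012,.054))): desc(Q,'square')
a=cv2.imread('pics/g_scene.png')[150:270,150:300];b=cv2.imread('pics/g_top.png')[205:245,165:350]
cv2.imwrite('pics/g.png',cv2.vconcat([cv2.resize(a,(600,480),interpolation=2),cv2.resize(b,(600,110),interpolation=2)]))"
```

```text
t 16.17 pos [0.4096 0.2523 0.1855] jaw yaw 81.9 approach [ 0.002  0.002 -1.   ] grip 85.2 F [ 0.   0.3 -1. ] q7 0.87
turn [-0.1 13.9  0.1] shift [ 141.3   25.5 -215. ]
turn [0. 0. 0.] shift [  78.4    0.  -236.9]
turn [0. 0. 0.] shift [ 0. 82.  0.]
placed 26 z pct 2/50/98 [0.0319 0.0433 0.0493] rect [425.3 247.5] [30.5  9.7] 63.5
placed 141 z pct 2/50/98 [0.0118 0.0354 0.0473] rect [411.9 252.2] [41.3 48.2] 19.5
round 273 z pct 2/50/98 [0.0545 0.0911 0.0983] rect [ 441.4 -246.7] [60.9 60.1] 64.2
rim 163 z pct 2/50/98 [0.0888 0.0933 0.0985] rect [ 443.9 -249. ] [51.7 53.1] 66.3
round 389 z pct 2/50/98 [0.0559 0.0846 0.0965] rect [ 447.7 -251.3] [55.2 56. ] 4.5
rim 168 z pct 2/50/98 [0.0882 0.0942 0.0971] rect [ 446.2 -251.6] [52.4 53.6] 70.0
square 176 z pct 2/50/98 [0.0175 0.0492 0.0535] rect [ 442.2 -249.4] [66.6 66.8] 67.0
square 379 z pct 2/50/98 [0.0131 0.0408 0.0536] rect [ 445.4 -251.1] [68.5 71.8] 66.3
```

View pics/g.png

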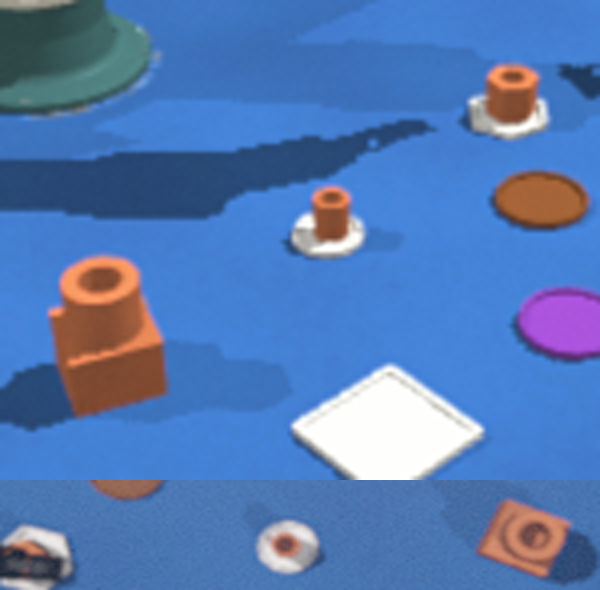

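Both placed pots stand upright in their saucers (scene crop 330,215 and 510,95), and the large round pot is exposed (100,290).

Call:
{"api": "drive_tool", "payload": {
  "moves": [
    [0, 7, 0, 0, 0, 0, 85],
    [0, 7, 0, 0, 0, 0, 85],
    [0, 0, 0, 15, 0, -23, 85],
    [0, 0, 0, 20, 0, -31, 85],
    [0, 0, 0, 20, 0, -31, 85],
    [0, 0, 0, 20, 0, -31, 85],
    [0, 0, 0, 20, 0, -31, 85],
    [0, 0, 0, 20, 0, -31, 85],
    [0, 0, 0, 20, 0, -31, 85],
    [0, 0, 0, 15, 0, -32, 85],
    [0, 0, 0, 12, 0, -33, 85],
    [0, 0, 0, 12, 0, -33, 85],
    [0, 0, 0, 12, 0, -33, 85],
    [0, 0, 0, 12, 0, -33, 85],
    [0, 0, 0, 12, 0, -33, 85],
    [0, 0, 0, 0, 0, 0, 85]
  ]
}}

```text
t: 17.8
ee_pos: [0.4364, -0.226, 0.1652]
orientation: [-1.578, 0.336, -0.275]
contact_force: [-0.8, -0.5, 0.0]
grip_width: 0.995
```

```bash
python3 -c "
from h import *
plan((.445,-.25,.16,68),(.445,-.25,.075,68))"
```

```text
t 17.8 pos [ 0.4364 -0.226   0.1652] jaw yaw 67.8 approach [-0.043 -0.021 -0.999] grip 84.9 F [-0.8 -0.5  0. ] q7 1.74
turn [ 2.  -0.2 -1.8] shift [ 16.9   5.2 -19. ]
turn [0. 0. 0.] shift [ 0. 85.  0.]
```

Call:
{"api": "drive_tool", "payload": {
  "moves": [
    [2, 0, -1.8, 17, 0, -19, 85],
    [0, 0, 0, 0, 0, 0, 85],
    [0, 0, 0, 0, 12, 0, 85],
    [0, 0, 0, 0, 16, 0, 85],
    [0, 0, 0, 0, 0, 0, 85]
  ]
}}

```text
t: 18.22
ee_pos: [0.4408, -0.2548, 0.1305]
orientation: [-1.55, 0.32, -0.304]
contact_force: [-0.2, 0.6, -0.7]
grip_width: 0.995
```

```bash
python3 -c "
from h import *
plan((.445,-.25,.075,67))"
```

```text
t 18.22 pos [ 0.4408 -0.2548  0.1305] jaw yaw 67.2 approach [-0.01  0.   -1.  ] grip 85.0 F [-0.2  0.6 -0.7] q7 1.87
turn [ 0.2  0.2 -0.5] shift [ 2.  55.5  6. ]
```

Call:
{"api": "drive_tool", "payload": {
  "moves": [
    [0.2, 0, -0.5, 2, 0, 6, 85],
    [0, 0, 0, 0, 10, 0, 85],
    [0, 0, 0, 0, 15, 0, 85],
    [0, 0, 0, 0, 15, 0, 85],
    [0, 0, 0, 0, 10, 0, 85],
    [0, 0, 0, 0, 0, 0, 85]
  ]
}}

```text
t: 18.72
ee_pos: [0.4457, -0.2473, 0.0767]
orientation: [-1.549, 0.312, -0.309]
contact_force: [-0.9, 0.3, 0.5]
grip_width: 0.992
```

```bash
python3 -c "
from h import *
plan((.445,-.25,.075,67))"
```

```text
t 18.72 pos [ 0.4457 -0.2473  0.0767] jaw yaw 67.3 approach [-0.002  0.    -1.   ] grip 84.7 F [-0.9  0.3  0.5] q7 1.91
turn [ 0.   0.3 -0.1] shift [ 0.4  1.7 -2.7]
```

Call:
{"api": "drive_tool", "payload": {
  "moves": [
    [0, 0, 0, 0, 1.5, -2.5, 80],
    [0, 0, 0, 0, 0.3, 0, 70],
    [0, 0, 0, 0, 0.3, 0, 64],
    [0, 0, 0, 0, 0.3, 0, 60],
    [0, 0, 0, 0, 0.3, 0, 57],
    [0, 0, 0, 0, 0.3, 0, 54],
    [0, 0, 0, 0, 0, 0, 50],
    [0, 0, 0, 0, 0, 0, 48],
    [0, 0, 0, 0, 0, 0, 48],
    [0, 0, 0, 0, -8, 0, 48],
    [0, 0, 0, 0, -15, 0, 48],
    [0, 0, 0, 0, -20, 0, 48],
    [0, 0, 0, 0, -20, 0, 48],
    [0, 0, 0, 0, -10, 0, 48],
    [0, 0, 0, 0, 0, 0, 48]
  ],
  "newtons": 45
}}

```text
t: 19.97
ee_pos: [0.4443, -0.2494, 0.1519]
orientation: [-1.548, 0.313, -0.308]
contact_force: [1.0, -0.6, -1.6]
grip_width: 0.645
```

```bash
python3 -c "
from h import *
plan((.657,.168,.15,67))
for Q in cloud(((.38,.5),(-.32,-.19),(.07,.4)),save='i'): desc(Q,'held')
for Q in cloud(((.38,.5),(-.32,-.19),(.012,.056))): desc(Q,'square');desc(Q[Q[:,2]>.044],'rim')
"
```

```text
t 19.97 pos [ 0.4443 -0.2494  0.1519] jaw yaw 67.3 approach [-0.003  0.001 -1.   ] grip 55.1 F [ 1.  -0.6 -1.6] q7 1.84
turn [ 0.   0.3 -0.2] shift [ 32.7   1.9 467.3]
held 42 z pct 2/50/98 [0.1291 0.1647 0.2161] rect [ 438.7 -219.1] [54.  10.6] 50.8
held 397 z pct 2/50/98 [0.1325 0.1605 0.1719] rect [ 447.3 -248.1] [52.7 54.3] 53.3
square 126 z pct 2/50/98 [0.0152 0.0485 0.0539] rect [ 440.1 -226.9] [75.  44.5] 12.7
rim 100 z pct 2/50/98 [0.0456 0.049  0.0539] rect [ 440.1 -226.9] [75.  44.5] 12.7
square 591 z pct 2/50/98 [0.0148 0.0453 0.0528] rect [ 444.8 -251. ] [68.2 71.4] 67.0
rim 311 z pct 2/50/98 [0.0443 0.0506 0.0532] rect [ 444.8 -251. ] [68.2 71.4] 67.0
```

Call:
{"api": "drive_tool", "payload": {
  "moves": [
    [0, 0, 0, 2, 0, 22, 48],
    [0, 0, 0, 2, 0, 34, 48],
    [0, 0, 0, 2, 0, 35, 48],
    [0, 0, 0, 2, 0, 35, 48],
    [0, 0, 0, 2, 0, 35, 48],
    [0, 0, 0, 3, 0, 35, 48],
    [0, 0, 0, 3, 0, 35, 48],
    [0, 0, 0, 3, 0, 35, 48],
    [0, 0, 0, 3, 0, 35, 48],
    [0, 0, 0, 3, 0, 35, 48],
    [0, 0, 0, 3, 0, 35, 48],
    [0, 0, 0, 2, 0, 34, 48],
    [0, 0, 0, 2, 0, 25, 48],
    [0, 0, 0, 0, 0, 0, 48]
  ]
}}

```text
t: 21.33
ee_pos: [0.6376, 0.1508, 0.1242]
orientation: [-1.555, 0.35, -0.289]
contact_force: [-0.5, 0.7, -2.4]
grip_width: 0.638
```

```bash
python3 -c "
from h import *
plan((.657,.168,.14,67),(.657,.168,.05,67))"
```

```text
t 21.33 pos [0.6376 0.1508 0.1242] jaw yaw 66.7 approach [-0.039 -0.    -0.999] grip 54.5 F [-0.5  0.7 -2.4] q7 1.1
turn [ 0.9 -0.3 -2.1] shift [ 11.1 -15.8  23.4]
turn [0. 0. 0.] shift [ 0. 90.  0.]
```

Call:
{"api": "drive_tool", "payload": {
  "moves": [
    [0.9, 0, -2, 11, 0, 23, 48],
    [0, 0, 0, 0, 0, 0, 48],
    [0, 0, 0, 0, 20, 0, 48],
    [0, 0, 0, 0, 25, 0, 48],
    [0, 0, 0, 0, 15, 0, 48],
    [0, 0, 0, 0, 0, 0, 48]
  ]
}}

```text
t: 21.83
ee_pos: [0.6529, 0.1702, 0.0515]
orientation: [-1.553, 0.323, -0.306]
contact_force: [-0.6, -0.1, -2.4]
grip_width: 0.643
```

```bash
python3 -c "
from h import *
plan((.657,.168,.05,67))"
```

```text
t 21.83 pos [0.6529 0.1702 0.0515] jaw yaw 67.0 approach [-0.011 -0.003 -1.   ] grip 54.9 F [-0.6 -0.1 -2.4] q7 1.1
turn [ 0.4  0.  -0.5] shift [ 4.6  1.5 -0.4]
```

Call:
{"api": "drive_tool", "payload": {
  "moves": [
    [0.4, 0, -0.5, 4.5, 0, 0, 48],
    [0, 0, 0, 0, 7, 0, 48],
    [0, 0, 0, 0, 7, 0, 48],
    [0, 0, 0, 0, 0, 0, 48]
  ]
}}

```text
t: 22.17
ee_pos: [0.6564, 0.1663, 0.035]
orientation: [-1.549, 0.318, -0.314]
contact_force: [-0.6, 0.3, -3.0]
grip_width: 0.64
```

```bash
python3 -c "
from h import *
plan((.657,.168,.03,67))
for Q in cloud(((.59,.72),(.1,.24),(.012,.08)),('scene',)): desc(Q,'held')"
```

```text
t 22.17 pos [0.6564 0.1663 0.035 ] jaw yaw 66.9 approach [-0.003 -0.001 -1.   ] grip 54.7 F [-0.6  0.3 -3. ] q7 1.11
turn [ 0.1 -0.1 -0.1] shift [-0.2  5.   1.8]
held 244 z pct 2/50/98 [0.0144 0.0435 0.0564] rect [660.9 166.6] [45.1 58.9] 17.1
```

Call:
{"api": "drive_tool", "payload": {
  "moves": [
    [0, 0, 0, 0, 2.5, 1.5, 48],
    [0, 0, 0, 0, 2.5, 0, 48],
    [0, 0, 0, 0, 2, 0, 48]
  ]
}}

```text
t: 22.47
ee_pos: [0.6591, 0.1681, 0.0305]
orientation: [-1.547, 0.314, -0.317]
contact_force: [0.3, 0.2, -2.1]
grip_width: 0.642
```

Call:
{"api": "drive_tool", "payload": {
  "moves": [
    [0, 0, 0, 0, 2.5, 0, 48],
    [0, 0, 0, 0, 1.5, 0, 48]
  ]
}}

```text
t: 22.63
ee_pos: [0.6594, 0.1683, 0.0296]
orientation: [-1.546, 0.315, -0.316]
contact_force: [-5.3, -1.3, 7.3]
grip_width: 0.637
```

Call:
{"api": "drive_tool", "payload": {
  "moves": [
    [0, 0, 0, 0, 0.5, 0, 48],
    [0, 0, 0, 0, 0, 0, 60],
    [0, 0, 0, 0, 0, 0, 68],
    [0, 0, 0, 0, 0, 0, 78],
    [0, 0, 0, 0, 0, 0, 85],
    [0, 0, 0, 0, -1, 0, 85],
    [0, 0, 0, 0, -20, 0, 85],
    [0, 0, 0, 0, -30, 0, 85],
    [0, 0, 0, 0, -40, 0, 85],
    [0, 0, 0, 0, -20, 0, 85],
    [0, 0, 0, 0, 0, 0, 85]
  ]
}}

```text
t: 23.55
ee_pos: [0.6591, 0.1683, 0.1435]
orientation: [-1.547, 0.315, -0.315]
contact_force: [0.4, -1.1, -0.6]
grip_width: 0.996
```

```bash
python3 -c "
from h import *
plan((.444,-.25,.14,67.5))
for Q in cloud(((.59,.72),(.1,.24),(.012,.08)),save='k'): desc(Q,'placed')
for Q in cloud(((.38,.5),(-.32,-.19),(.012,.07))): desc(Q,'square');desc(Q[Q[:,2]>.044],'rim')
"
```

```text
t 23.55 pos [0.6591 0.1683 0.1435] jaw yaw 67.0 approach [-0.     0.001 -1.   ] grip 85.0 F [ 0.4 -1.1 -0.6] q7 1.08
turn [-0.  -0.5 -0. ] shift [ -38.6    3.5 -468.8]
placed 106 z pct 2/50/98 [0.0122 0.0455 0.0541] rect [651.1 166. ] [41.  45.8] 1.0
placed 261 z pct 2/50/98 [0.0132 0.0401 0.0513] rect [661.  165.3] [54.  53.5] 77.7
square 447 z pct 2/50/98 [0.0129 0.0482 0.0544] rect [ 442.7 -249.8] [66.9 67.3] 67.0
rim 309 z pct 2/50/98 [0.0446 0.0495 0.0547] rect [ 442.7 -249.8] [66.9 67.3] 67.0
square 603 z pct 2/50/98 [0.014  0.0455 0.0528] rect [ 444.5 -250.8] [68.5 73.3] 66.3
rim 321 z pct 2/50/98 [0.0447 0.0504 0.0532] rect [ 444.5 -250.7] [68.4 73.4] 66.6
```

View pics/k_scene.png

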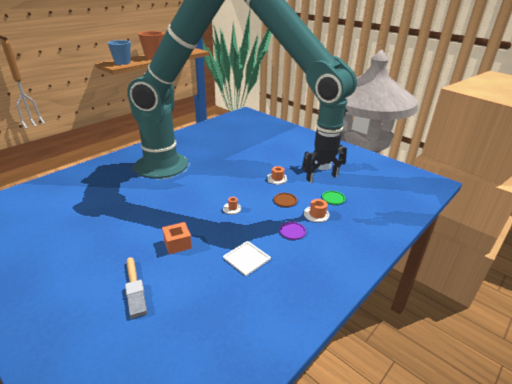

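The scene shows the small, hex and large round pots in their saucers (232,205), (278,175), (317,210), and the square pot alone at (177,238).

Call:
{"api": "drive_tool", "payload": {
  "moves": [
    [0, 0, 0, -2, 0, -22, 85],
    [0, 0, 0, -3, 0, -34, 85],
    [0, 0, 0, -3, 0, -35, 85],
    [0, 0, 0, -3, 0, -35, 85],
    [0, 0, 0, -3, 0, -35, 85],
    [0, 0, 0, -3, 0, -35, 85],
    [0, 0, 0, -3, 0, -35, 85],
    [0, 0, 0, -3, 0, -35, 85],
    [0, 0, 0, -3, 0, -35, 85],
    [0, 0, 0, -3, 0, -35, 85],
    [0, 0, 0, -3, 0, -35, 85],
    [0, 0, 0, -3, 0, -35, 85],
    [0, 0, 0, -3, 0, -25, 85],
    [0, 0, 0, 0, 0, 0, 85]
  ]
}}

```text
t: 24.92
ee_pos: [0.4287, -0.2254, 0.1181]
orientation: [-1.562, 0.349, -0.268]
contact_force: [-0.4, 0.3, -0.2]
grip_width: 0.992
```

```bash
python3 -c "
from h import *
plan((.444,-.25,.12,67),(.444,-.25,.032,67))"
```

```text
t 24.92 pos [ 0.4287 -0.2254  0.1181] jaw yaw 67.6 approach [-0.053 -0.003 -0.999] grip 84.7 F [-0.4  0.3 -0.2] q7 1.8
turn [ 1.3  0.5 -2.7] shift [ 23.7  -1.9 -16.7]
turn [0. 0. 0.] shift [ 0. 88.  0.]
```

Call:
{"api": "drive_tool", "payload": {
  "moves": [
    [1.3, 0.4, -2.7, 24, 0, -17, 85],
    [0, 0, 0, 0, 0, 0, 85],
    [0, 0, 0, 0, 10, 0, 85],
    [0, 0, 0, 0, 12, 0, 85],
    [0, 0, 0, 0, 0, 0, 85],
    [0, 0, 0, 0, 0, 0, 85]
  ]
}}

```text
t: 25.42
ee_pos: [0.4395, -0.2492, 0.0865]
orientation: [-1.546, 0.326, -0.306]
contact_force: [-0.1, 0.2, -0.6]
grip_width: 0.999
```

```bash
python3 -c "
from h import *
plan((.444,-.25,.032,67))"
```

```text
t 25.42 pos [ 0.4395 -0.2492  0.0865] jaw yaw 66.9 approach [-0.012  0.004 -1.   ] grip 85.3 F [-0.1  0.2 -0.6] q7 1.89
turn [ 0.1 -0.1 -0.7] shift [ 4.5 54.5  1. ]
```

Call:
{"api": "drive_tool", "payload": {
  "moves": [
    [0, 0, -0.7, 4.5, 0, 1, 85],
    [0, 0, 0, 0, 8, 0, 85],
    [0, 0, 0, 0, 8, 0, 85],
    [0, 0, 0, 0, 0, 0, 85]
  ]
}}

```text
t: 25.75
ee_pos: [0.445, -0.2477, 0.0683]
orientation: [-1.549, 0.314, -0.312]
contact_force: [0.2, -0.8, 0.5]
grip_width: 0.995
```

```bash
python3 -c "
from h import *
plan((.444,-.25,.032,67))"
```

```text
t 25.75 pos [ 0.445  -0.2477  0.0683] jaw yaw 67.1 approach [-0.001 -0.    -1.   ] grip 85.0 F [ 0.2 -0.8  0.5] q7 1.91
turn [ 0.   0.1 -0.1] shift [ 0.  36.3 -2.5]
```

Call:
{"api": "drive_tool", "payload": {
  "moves": [
    [0, 0, 0, 0, 6, -2.5, 85],
    [0, 0, 0, 0, 10, 0, 85],
    [0, 0, 0, 0, 10, 0, 85],
    [0, 0, 0, 0, 8, 0, 85],
    [0, 0, 0, 0, 0, 0, 85]
  ]
}}

```text
t: 26.17
ee_pos: [0.444, -0.2499, 0.0307]
orientation: [-1.549, 0.313, -0.312]
contact_force: [0.3, -0.3, 0.3]
grip_width: 0.995
```

```bash
python3 -c "
from h import *
plan((.444,-.25,.032,67))"
```

```text
t 26.17 pos [ 0.444  -0.2499  0.0307] jaw yaw 67.2 approach [-0.001 -0.    -1.   ] grip 85.0 F [ 0.3 -0.3  0.3] q7 1.95
turn [ 0.   0.2 -0. ] shift [-0.  -1.3 -0.1]
```

Call:
{"api": "drive_tool", "payload": {
  "moves": [
    [0, 0, 0, 0, -0.5, 0, 80],
    [0, 0, 0, 0, 0.3, 0, 74],
    [0, 0, 0, 0, 0.3, 0, 70],
    [0, 0, 0, 0, 0.3, 0, 67],
    [0, 0, 0, 0, 0, 0, 63],
    [0, 0, 0, 0, 0, 0, 60],
    [0, 0, 0, 0, 0, 0, 60],
    [0, 0, 0, 0, -8, 0, 60],
    [0, 0, 0, 0, -15, 0, 60],
    [0, 0, 0, 0, -20, 0, 60],
    [0, 0, 0, 0, -20, 0, 60],
    [0, 0, 0, 0, -10, 0, 60],
    [0, 0, 0, 0, 0, 0, 60]
  ],
  "newtons": 60
}}

```text
t: 27.25
ee_pos: [0.4419, -0.2493, 0.1062]
orientation: [-1.547, 0.318, -0.308]
contact_force: [-0.4, -0.6, -2.1]
grip_width: 0.787
```

```bash
python3 -c "
from h import *
plan((.636,-.15,.1,87),(.636,-.15,.05,87))
for Q in cloud(((.38,.5),(-.32,-.19),(.03,.4)),('scene',)): desc(Q,'held')
"
```

```text
t 27.25 pos [ 0.4419 -0.2493  0.1062] jaw yaw 67.1 approach [-0.006  0.002 -1.   ] grip 67.2 F [-0.4 -0.6 -2.1] q7 1.88
turn [ -0.  -19.9  -0.4] shift [188.7   6.2 109.3]
turn [0. 0. 0.] shift [ 0. 50.  0.]
held 668 z pct 2/50/98 [0.0827 0.1192 0.1292] rect [ 446.  -244.4] [81.4 71.8] 66.5
```

Call:
{"api": "drive_tool", "payload": {
  "moves": [
    [0, -5, 0, 0, 0, 0, 60],
    [0, -5, 0, 0, 0, 0, 60],
    [0, -5, 0, 0, 0, 0, 60],
    [0, -5, 0, 0, 0, 0, 60],
    [0, 0, 0, 17, 0, 10, 60],
    [0, 0, 0, 26, 0, 15, 60],
    [0, 0, 0, 28, 0, 16, 60],
    [0, 0, 0, 28, 0, 16, 60],
    [0, 0, 0, 28, 0, 16, 60],
    [0, 0, 0, 26, 0, 15, 60],
    [0, 0, 0, 18, 0, 11, 60],
    [0, 0, 0, 8, 0, 5, 60],
    [0, 0, 0, 0, 0, 0, 60]
  ]
}}

```text
t: 28.38
ee_pos: [0.6216, -0.1438, 0.0864]
orientation: [-1.56, 0.052, -0.006]
contact_force: [0.1, -0.0, -2.9]
grip_width: 0.788
```

```bash
python3 -c "
from h import *
plan((.636,-.15,.1,87),(.636,-.15,.05,87))"
```

```text
t 28.38 pos [ 0.6216 -0.1438  0.0864] jaw yaw 87.9 approach [-0.029  0.011 -1.   ] grip 67.3 F [ 0.1 -0.  -2.9] q7 1.91
turn [-0.6  0.9 -1.7] shift [ 14.7 -13.6  -5.4]
turn [0. 0. 0.] shift [ 0. 50.  0.]
```

Call:
{"api": "drive_tool", "payload": {
  "moves": [
    [-0.6, 0.9, -1.7, 15, 0, -5.5, 60],
    [0, 0, 0, 0, 0, 0, 60],
    [0, 0, 0, 0, 12, 0, 60],
    [0, 0, 0, 0, 12, 0, 60],
    [0, 0, 0, 0, 0, 0, 60]
  ]
}}

```text
t: 28.8
ee_pos: [0.6318, -0.1551, 0.0574]
orientation: [-1.574, 0.05, -0.045]
contact_force: [-1.5, -0.1, -2.6]
grip_width: 0.785
```

```bash
python3 -c "
from h import *
plan((.636,-.15,.033,87))"
```

```text
t 28.8 pos [ 0.6318 -0.1551  0.0574] jaw yaw 86.5 approach [-0.003 -0.003 -1.   ] grip 67.0 F [-1.5 -0.1 -2.6] q7 1.91
turn [ 0.2 -0.5 -0.2] shift [ 3.9 24.4  5.3]
```

Call:
{"api": "drive_tool", "payload": {
  "moves": [
    [0.2, -0.5, -0.2, 4, 4, 5.5, 60],
    [0, 0, 0, 0, 7, 0, 60],
    [0, 0, 0, 0, 4, 0, 60],
    [0, 0, 0, 0, 0, 0, 60]
  ]
}}

```text
t: 29.13
ee_pos: [0.6341, -0.1513, 0.0395]
orientation: [-1.57, 0.044, -0.041]
contact_force: [-0.5, 0.0, -2.7]
grip_width: 0.784
```

```bash
python3 -c "
from h import *
plan((.636,-.15,.033,87))
for Q in cloud(((.57,.71),(-.22,-.08),(.02,.09)),('scene',)): desc(Q,'held')"
```

```text
t 29.13 pos [ 0.6341 -0.1513  0.0395] jaw yaw 86.9 approach [-0.003  0.    -1.   ] grip 67.0 F [-0.5  0.  -2.7] q7 1.92
turn [-0.  -0.1 -0.1] shift [1.9 6.5 1.4]
held 568 z pct 2/50/98 [0.0218 0.0506 0.0627] rect [ 633.9 -159.7] [107.9  72.4] 85.9
```

Call:
{"api": "drive_tool", "payload": {
  "moves": [
    [0, 0, 0, 2, 2.5, 1.5, 60],
    [0, 0, 0, 0, 2.5, 0, 60],
    [0, 0, 0, 0, 2, 0, 60]
  ]
}}

```text
t: 29.43
ee_pos: [0.6372, -0.1503, 0.0339]
orientation: [-1.571, 0.043, -0.042]
contact_force: [-8.8, 1.9, 20.4]
grip_width: 0.782
```

Call:
{"api": "drive_tool", "payload": {
  "moves": [
    [0, 0, 0, 0, 0.3, 0, 60],
    [0, 0, 0, 0, 0, 0, 72],
    [0, 0, 0, 0, 0, 0, 80],
    [0, 0, 0, 0, 0, 0, 85],
    [0, 0, 0, 0, 0, 0, 85],
    [0, 0, 0, 0, -5, 0, 85],
    [0, 0, 0, 0, -15, 0, 85],
    [0, 0, 0, 0, -20, 0, 85],
    [0, 0, 0, 0, -30, 0, 85],
    [0, 0, 0, 0, -40, 0, 85],
    [0, 0, 0, 0, -40, 0, 85],
    [0, 0, 0, 0, 0, 0, 85],
    [0, 0, 0, 0, 0, 0, 85]
  ]
}}

```text
t: 30.52
ee_pos: [0.6388, -0.151, 0.1992]
orientation: [-1.572, 0.038, -0.048]
contact_force: [0.3, -0.3, -0.5]
grip_width: 0.997
```

```bash
python3 -c "
from h import *
plan()
for Q in cloud(((.57,.71),(-.22,-.08),(.012,.09)),save='z'): desc(Q,'square');desc(Q[Q[:,2]>.05],'rim')
for nm,b in (('small',((.38,.48),(-.06,.04),(.012,.06))),('hex',((.36,.46),(.2,.3),(.012,.06))),('round',((.6,.71),(.11,.22),(.012,.07)))):
  for Q in cloud(b): desc(Q,nm)
a=cv2.imread('pics/z_scene.png')[150:290,100:360];b=cv2.imread('pics/z_top.png')[140:250,150:350]
cv2.imwrite('pics/z.png',cv2.vconcat([cv2.resize(a,(572,308),interpolation=2),cv2.resize(b,(572,290),interpolation=2)]))"
```

```text
t 30.52 pos [ 0.6388 -0.151   0.1992] jaw yaw 86.9 approach [ 0.006 -0.002 -1.   ] grip 85.1 F [ 0.3 -0.3 -0.5] q7 1.86
square 0 few
rim 0 few
square 751 z pct 2/50/98 [0.0135 0.0477 0.0571] rect [ 638.5 -151.4] [70.9 70.4] 87.2
rim 343 z pct 2/50/98 [0.0505 0.0547 0.0574] rect [ 638.5 -151.4] [70.9 70.4] 87.2
small 32 z pct 2/50/98 [0.0122 0.0381 0.0455] rect [432.   -9.2] [23.  20.8] 45.6
small 0 few
hex 116 z pct 2/50/98 [0.0147 0.0437 0.0484] rect [409.3 254. ] [38.8 43.1] 1.2
hex 147 z pct 2/50/98 [0.0127 0.0361 0.0469] rect [413.1 252.2] [47.6 45.3] 81.8
round 170 z pct 2/50/98 [0.0128 0.0467 0.0545] rect [657.7 167.7] [56.1 47.5] 38.0
round 258 z pct 2/50/98 [0.0139 0.0406 0.0509] rect [661.2 166.1] [54.2 53.5] 86.2
```

View pics/z.png

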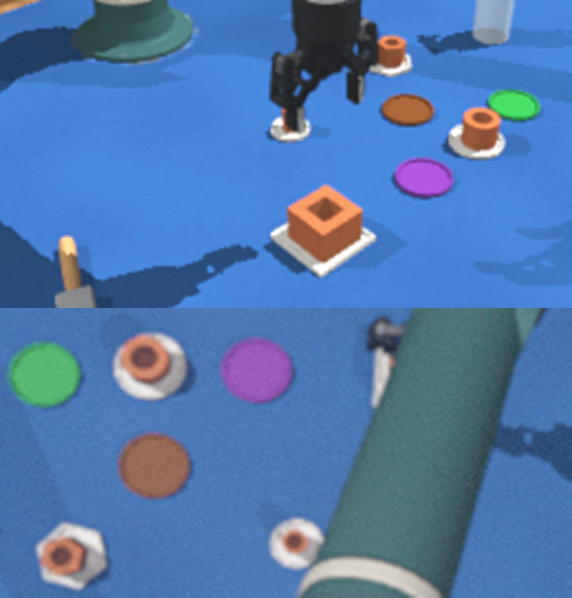

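The picture shows all four pots upright in their own saucers: square at (325,225), large round at (480,130), hex at (392,52) and small at (294,125 in the lower half). The gripper is clear of everything and the square's sides are in line.

```bash
python3 -c "
from rig import hand_in
print(hand_in())"
```

```text
the job is handed in; nothing more can be done
None
```

I took the stack apart from the top down and stood the small round, six-sided, large round and square pots in their own saucers, in that order, each let go before the next. I handed in at about 31 s of robot time, with the gripper open and about 0.2 m above the table.

- **Centring:** in the last camera checks each pot measured within about 4 mm of its saucer's centre; the limit is 13 mm.
- **Height:** the rim heights agree with pots standing on the saucer floors to about 3 mm. The scene camera reads 2–3 mm high, which I allowed for.
- **Square pot:** its sides read within about 1° of its saucer's sides.
- **Bottle and brush:** I kept clear of both and saw no shift in the pictures, but I did not re-measure them.

Three checks were weaker or disagreed:
- **Blocked views:** at the end the arm hid the square pot from the top camera, and the gripper hid the small pot from the scene camera. Each was checked from the other camera only.
- **Six-sided pot's angle:** one early reading disagreed with the others. The grip closed at 43.5 mm, which confirmed it was held on its flat sides.
- **Set-down force:** the small and six-sided pots went down with about 45–50 N at the wrist, firmer than I meant but under the 120 N limit.

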